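Click the grinder's grind collar round to its mark

TASK

The coffee grinder stands with its hopper off. With a fingertip, flick the tabs on the edge of its grind collar to turn it anticlockwise (seen from above), one click at a time and letting it settle after each click, until the yellow tab has clicked in at the red mark; do not go past it. Push gently, and do not pick up or shift anything else on the counter or on the grinder.

Things in the scene. Friction and masses are not known exactly. Their poses are not given: they have to be found in the camera images.
- grinder: Black and steel coffee grinder, fixed. Origin on the counter (z = 0) straight below the collar's axis; x points to its back (steel front with blue display faces -x). Flat silver top deck at z = 208 mm, from x = -105 to +175 mm and y = -88 to +88 mm; nothing of the grinder but the collar stands above the deck.
- mark (a point): Red index bar, 24 mm long (radial) and 10 mm wide, 3.5 mm proud of the deck, on the -x side of the collar; this point is its centre, 89 mm from the collar's axis; the bar cannot be felt.
- yellow_tab (a point): Middle of the top face of the yellow tab, 59.5 mm from the collar's axis, 30 mm above the deck. It turns with the collar.
- collar_axis (a point): On the collar's vertical axis, at the height of the tabs' tops. The collar is a dark grey disc (radius 50, top 21 mm above the deck) with 8 upright tabs on its edge, 45 degrees apart: one yellow, seven black. A tab reaches 46 to 73 mm from the axis, is 12 mm wide and stands 4 to 30 mm above the deck. Gaps between tabs, about 38 mm wide at radius 65 mm, let a fingertip down from above.
- collar (a joint): Collar angle (rad), grows anticlockwise from above; 0: yellow tab at the mark. A spring detent clicks every 0.785 rad (one tab spacing), so at rest a tab is always at the mark. Pushing a tab takes about 3 to 4 N; past half-way (0.39 rad) it snaps on to the next click and stays. Starts 2, 3 or 4 clicks short (-1.57, -2.36, -3.14). Stops: half a click behind -3.14, 1.5 clicks past the mark.
- cup: Small steel cup, radius 26, height 45 mm, standing loose on the back of the grinder's deck, about 135 mm behind the collar's axis. Origin: centre of its underside. Leave alone.
- tamper: Wooden tamper, radius 29, height 90 mm, standing on the counter beside the grinder. Origin: centre of its underside. Leave alone.
- tub_green: White tub with green label, radius 42, height 108 mm. Origin: centre of its underside. Leave alone.
- tub_orange: White tub with orange label, radius 42, height 108 mm. Origin: centre of its underside. Leave alone.
- jug: Steel milk jug with a handle, radius 42, height 100 mm. Origin: centre of its underside. Leave alone.
- brush: Brush about 200 mm long lying on the counter beside the grinder, along its own x. Origin at its underside. Leave alone.
- hopper: The grinder's grey translucent bean hopper with black lid, radius 77, height 182 mm, standing on the counter. Origin: centre of its underside. Leave alone.

How it is judged:
By the outcome, as a careful person would: the job done as asked, in the order asked, and still so for the second after the job is handed in, with the robot touching nothing.
It also fails if it takes over 58 s, if anything falls off the work surface, if the arm or the gripper's body presses on something with over 40 N, if the wrist force passes 120 N, or if a joint passes its speed limit or range.

ROBOT

A 7-joint arm with a two-finger parallel gripper is mounted at the origin on the work surface. World frame = base frame: x ahead of the robot, y to its left, z up, the work surface at z = 0. Lengths are in mm, angles in rad, forces in N, time in s.
With the tool pointing down it reaches from about 400 to 925 mm from the base axis. Payload 5.6 kg.
Tool frame: the origin (TCP) lies between the finger pads; the fingertips stand 14 mm ahead of it and the grasp point (between the pads) lies 5 mm behind it; z points along the fingers, y is the line along which they close (so a half turn about z gives the same grasp; the last joint's range is limited). The gripper opens to 85 mm and grips with 20 to 120 N. Pads are 22 mm wide; open, the fingers measure 114 mm over their backs; the gripper's body (76 mm by 85 mm) begins 54 mm behind the grasp point. The pads swing forward as they close: fully open they stand 13 mm farther back than shut.
Start: joints at [-1.182, 0.468, -0.012, 1.603, 0.006, 1.071, -0.056], TCP at [272.068, 590.328, 245.29] pointing down, gripper open.
Joint ranges: [-2.53, 2.53], [-0.31, 2.02], [-1.57, 1.55], [0.28, 2.44], [-1.29, 4.43], [0.15, 1.84], [-2.92, 2.92]. Speed limits (rad/s): [2.57, 2.57, 3.14, 3.14, 3.14, 3.14, 3.14].

INTERFACE

Orientations are given as a 3x3 rotation matrix whose columns are the frame's x, y, z axes.
In Python, from station import bot, imaging, finish_job gives the robot as it stands. The module is installed in compiled form; this text tells all that it offers.
- The arm moves only by the shell command python3 -m pendant 'ROWS' [FORCE]. ROWS is a JSON object of lists of equal length, an entry for each row: "jaw": the closure, from 0 (fully open) to 1 (shut); "translation": the shift along the tool's x, y, z in mm, a list of three; "turn": the turn about the tool's z in rad. A call has 1 to 10 rows; each row shifts and turns the commanded pose from where the row before left it, along the tool's axes as they then stand; what a row does not reach is not made up. A row lasts 1/12 s, in which the tool goes at most 41.7 mm and 7.16 degrees, less where a joint would pass 70% of its speed; a pose out of reach is approached as far as the arm can. A call with a gripper value outside its range is refused whole. The fingers move at their own pace and stop on an object; FORCE is the grip in N (left out, the last holds). Time passes only in rows, so rows that do not move let the fingers close. It gives the time, the measured TCP pose, the force, the opening and the grip force at its end, in the units of the state.
- bot.get_state(): the state, without advancing time (a new reading comes with each control period).
- imaging.camera(name): name is "scene" or "top" or "wrist"; returns a dict with "img" (400x640x3 uint8, blue, green, red), "fx", "fy", "cx", "cy" (pixels), "R" (3x3) and "t" (3): a world point X has camera coordinates R X + t. Camera axes: x right, y down, z forward; pixel columns grow to the right and rows downward; lengths in mm; the calibration is good to about 2 mm. A picture is of the moment at which its call begins. There is no depth.
- finish_job(): hands the job in; it is judged then, once.
The state is a dict: "time_s": time; "q": joint angles; "qvel": joint speeds; "joint_torque": joint torques, N m; "ee_pos": TCP position; "tcp_rot": TCP orientation; "wrist_force": force on the tool from outside, world axes, zero at the start; "torque": the same for the moment, N m; "gripper_width": finger opening in mm; "grasp_force": force on a finger pad.
Only numpy, scipy, OpenCV 4.12 (cv2) and the standard library are available. Lean on these libraries where they do the work, as an engineer would, in place of code of your own. Each camera call takes 0.05 s, during which the arm holds its last target. There are 200 camera calls.

## Working session

There is one attempt and no reset: what is moved stays moved. The work goes in short steps, Python scripts to look and compute and a shell command to move; the robot and the scene stay as the last step left them, time stands still between calls to the robot, and variables do not carry over. Pictures are saved under pics/ and viewed, at most 10 in all, crops included, and the job is handed in when it is done.

```bash
mkdir -p pics
python3 - <<'E'
from station import bot, imaging
import cv2,numpy as np,pickle
s=bot.get_state(); print(s['time_s'],s['ee_pos'],np.round(s['tcp_rot'],3).tolist(),s['gripper_width'])
for n in('scene','top'):
    c=imaging.camera(n); cv2.imwrite(f'pics/{n}0.png',c['img']); pickle.dump(c,open(f'{n}.pkl','wb'))
    print(n,c['fx'],c['cx'],c['cy'],np.round(c['R'],3).tolist(),np.round(c['t']).tolist())
E
```

```text
0.0 [271.84775294 589.81075165 244.3203506 ] [[-0.908, 0.419, -0.001], [0.419, 0.908, -0.002], [-0.0, -0.002, -1.0]] 85.44105647996024
scene 501.35777183218977 313.6977083899415 190.26436920268014 [[-0.993, 0.114, -0.006], [0.111, 0.944, -0.311], [-0.03, -0.31, -0.95]] [600.0, -11.0, 1495.0]
top 421.14005052102334 318.19585364108576 198.85394563659906 [[-0.052, -0.999, -0.004], [-0.976, 0.052, -0.214], [0.213, -0.008, -0.977]] [21.0, 593.0, 1377.0]
```

View pics/scene0.png

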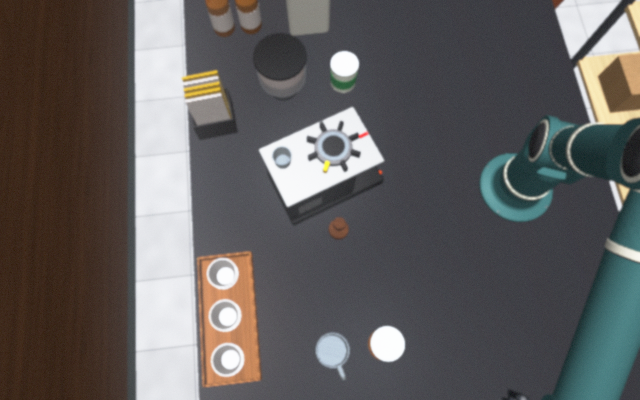

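View pics/top0.png

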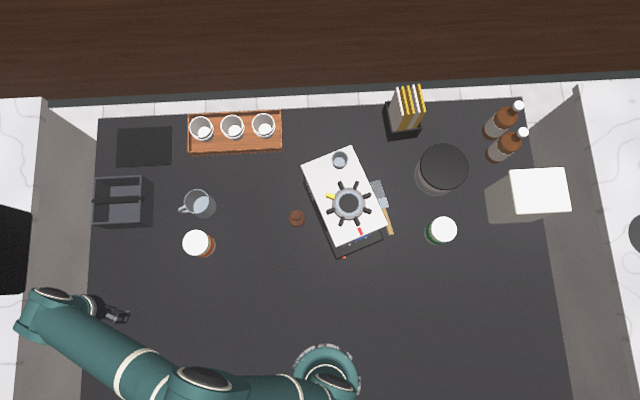

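The scene view shows the collar at about (333,147), the yellow tab at (326,167) and the red mark at (363,134). The top view has them at (349,204), (331,196) and (360,232). The yellow tab looks about 135° short, which is 3 clicks.

```bash
cat > h.py <<'E'
import cv2,numpy as np
def ray(c,u,v,z):
    R=np.array(c['R']);C=-R.T@np.array(c['t'])
    d=R.T@np.array([(u-c['cx'])/c['fx'],(v-c['cy'])/c['fy'],1]); return C+d*(z-C[2])/d[2]
def blob(c,col,uv,r=25):
    h=cv2.cvtColor(c['img'],cv2.COLOR_BGR2HSV).astype(int)
    m=(h[...,1]>140)&(h[...,2]>110)
    m&=((h[...,0]>20)&(h[...,0]<36)) if col=='y' else ((h[...,0]<8)|(h[...,0]>172))
    k=np.zeros_like(m);k[max(0,uv[1]-r):uv[1]+r,max(0,uv[0]-r):uv[0]+r]=1
    n,l,s,ce=cv2.connectedComponentsWithStats((m&k).astype(np.uint8))
    i=1+np.argmax(s[1:,4]);return ce[i],s[i]
E
python3 - <<'E'
import pickle
from h import *
for n,y,m in(('scene',(326,167),(363,134)),('top',(331,196),(360,232))):
    c=pickle.load(open(n+'.pkl','rb'))
    Y,sy=blob(c,'y',y,12);M,sm=blob(c,'r',m,10)
    Y=ray(c,*Y,238);M=ray(c,*M,211.5)
    d=np.linalg.norm(Y[:2]-M[:2])
    print(n,Y.round(1),sy,M.round(1),sm,'dist',d)
    for k in(2,3,4): print(k,np.sqrt(59.5**2+89**2-2*59.5*89*np.cos(k*np.pi/4)).round(1))
    # axis from Y,M,k=3 : rotate triangle
    k=3
    # axis O: M=O+89e(a), Y=O+59.5e(a-135deg)
    D=(M-Y)[:2]; w=complex(*D)/(89-59.5*np.exp(-1j*k*np.pi/4)); a=np.angle(w)
    print('mark dir deg',np.degrees(a),'axis',M[0]-89*np.cos(a),M[1]-89*np.sin(a))
    i=cv2.resize(c['img'][y[1]-60:y[1]+60,y[0]-70:y[0]+80],None,fx=4,fy=4,interpolation=cv2.INTER_CUBIC)
    cv2.imwrite(f'pics/{n}_z.png',i)
c=pickle.load(open('top.pkl','rb'));print('collar axis top',ray(c,349,204,229))
E
```

```text
scene [566.2 -41.3 238. ] [324 162   5  10  33] [ 458.5 -127.   211.5] [358 133   9   4  16] dist 137.62420408099717
2 107.1
3 137.7
4 148.5
mark dir deg -159.30184647729422 axis 541.7072954801511 -95.5522022732266
top [560.2 -42.1 238. ] [326 195   8   4  10] [ 456.3 -128.8  211.5] [358 228   4   7  14] dist 135.324286934409
2 107.1
3 137.7
4 148.5
mark dir deg -157.95779017943198 axis 538.8068405894734 -95.35932041112007
collar axis top [ 536.23482606 -100.89770712  229.        ]
```

View pics/top_z.png

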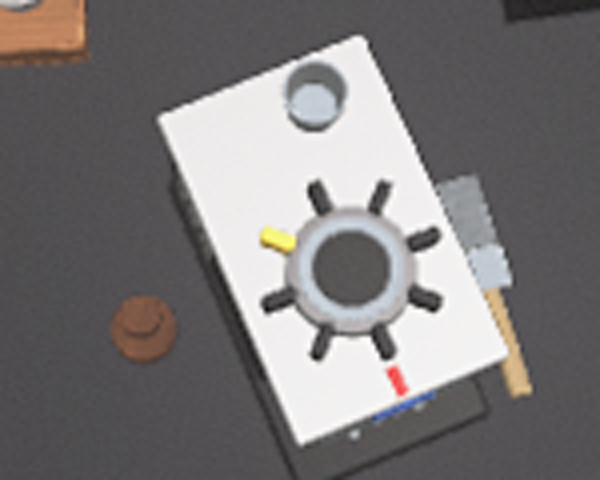

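```bash
python3 -m pendant '{"jaw":[1,1,1,1,1,1,1,1,1,1],"translation":[[-10,-8,-10],[-22,-18,-10],[-22,-18,-10],[-22,-18,-10],[-22,-18,-10],[-22,-18,-10],[-22,-18,0],[-22,-18,0],[-22,-18,0],[-22,-18,0]],"turn":[0,0,0,0,0,0,0,0,0,0]}' 20; python3 -m pendant '{"jaw":[1,1,1,1,1,1,1,1,1,1],"translation":[[-22,-18,0],[-22,-18,0],[-22,-18,0],[-22,-18,0],[-22,-18,0],[-22,-18,0],[-22,-18,0],[-22,-18,0],[-22,-18,0],[-22,-18,0]],"turn":[0,0,0,0,0,0,0,0,0,0]}'
```

```text
time_s: 0.93
ee_pos: [390.4, 346.5, 306.0]
tcp_rot: [[-0.908, 0.419, 0.0], [0.419, 0.908, 0.0], [-0.0, 0.001, -1.0]]
wrist_force: [0.3, -0.5, 0.3]
gripper_width: -0.1
grasp_force: 0.0
time_s: 1.77
ee_pos: [514.3, 91.0, 306.0]
tcp_rot: [[-0.908, 0.419, 0.0], [0.419, 0.908, 0.0], [-0.0, 0.001, -1.0]]
wrist_force: [1.0, -0.2, -0.5]
gripper_width: -0.4
grasp_force: 0.0
```

```bash
python3 -m pendant '{"jaw":[1,1,1,1,1,1,1,1,1,1],"translation":[[-20,-14,0],[-20,-14,0],[-20,-14,0],[-20,-14,0],[-18,-13,0],[-12,-8,0],[-6,-4,0],[0,0,0],[0,0,0],[0,0,0]],"turn":[0,0,0,0,0,0,0,0,0,0]}'
python3 - <<'E'
from station import bot,imaging
from h import *
s=bot.get_state();print(s['ee_pos'],s['tcp_rot'])
c=imaging.camera('wrist');cv2.imwrite('pics/w1.png',c['img'])
import pickle;pickle.dump(c,open('w.pkl','wb'));print(c['R'],c['t'],c['fx'])
for p in[(540,-96,238),(566,-42,238),(457,-128,211.5)]:
    q=np.array(c['R'])@np.array(p)+np.array(c['t']);print(c['fx']*q[0]/q[2]+c['cx'],c['fy']*q[1]/q[2]+c['cy'])
E
```

```text
time_s: 2.6
ee_pos: [585.1, -27.6, 305.4]
tcp_rot: [[-0.909, 0.417, -0.0], [0.417, 0.909, 0.001], [0.001, 0.001, -1.0]]
wrist_force: [-0.1, 0.9, -0.6]
gripper_width: -0.0
grasp_force: 0.0
[585.14214143 -27.62032255 305.36439396] [[-9.08790868e-01  4.17251713e-01 -4.08160484e-04]
 [ 4.17251226e-01  9.08790712e-01  9.24921948e-04]
 [ 7.56857724e-04  6.70255158e-04 -9.99999489e-01]]
[[ 0.41688492  0.90895827  0.00135304]
 [ 0.86746153 -0.3982966   0.29811124]
 [ 0.27150959 -0.12310437 -0.95453018]] [-218.37859336 -576.15818409  275.09158889] 281.8438887377496
208.7376134837632 201.43345615529014
290.6398031887605 202.8553308867053
127.87992645022672 112.53131558539033
```

View pics/w1.png

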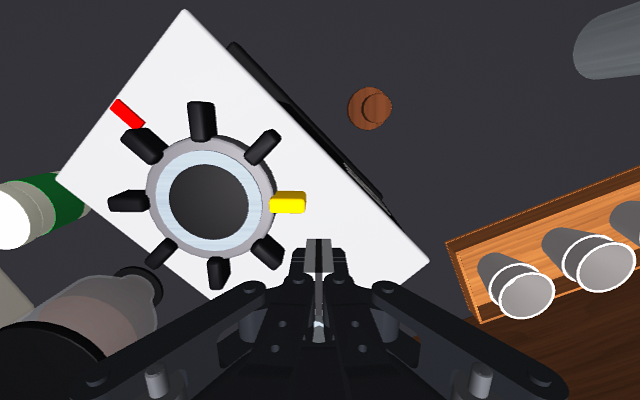

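The close view shows the yellow tab at about (288,202), the red mark at (127,114), the collar centre near (209,202), and the shut fingertips at (319,245). These agree with my estimate, so I'll refine it from this view.

Run:
```python
import pickle
from h import *
c=pickle.load(open('w.pkl','rb'))
M=ray(c,*blob(c,'r',(127,113))[0],211)
b,s=blob(c,'y',(288,200),22);Y=ray(c,*b,238)
print(b,s,M,Y,np.linalg.norm((M-Y)[:2]))
w=complex(*(M-Y)[:2])/(89-59.5*np.exp(-.75j*np.pi));a=np.angle(w)
O=M[:2]-89*np.array([np.cos(a),np.sin(a)]);y=a-.75*np.pi;print('axis',O,np.degrees(a),'yel deg',np.degrees(y)%360)
ex=np.array([-.9088,.4173]);ey=np.array([.4173,.9088])
t=np.array([585.1,-27.6]);print('tool rel axis x,y:',(t-O)@ex,(t-O)@ey, 'yellow rel',(Y[:2]-O)@ex,(Y[:2]-O)@ey)
```

```text
[287.50398936 201.81117021] [269 191  37  22 752] [ 457.46171586 -130.05172535  211.        ] [564.3198233 -43.7310168 238.       ] 137.36782684183723
axis [540.4747178  -97.96058157] -158.8645086130334 yel deg 66.13549138696658
tool rel axis x,y: -11.193985775982988 82.56582679131377 yellow rel 0.959565497050371 59.23439099194943
```

```bash
python3 -m pendant '{"jaw":[1,1,1,1,1,1,1,1,1,1],"translation":[[-5,-5,0],[-5,-5,0],[-5,-4.5,0],[0,0,8],[0,0,10],[0,0,10],[0,0,7],[0,0,0],[0,0,0],[0,0,0]],"turn":[0,0,0,0,0,0,0,0,0,0]}'
python3 - <<'E'
from station import bot,imaging
import cv2
s=bot.get_state();print(s['ee_pos'])
c=imaging.camera('wrist');cv2.imwrite('pics/w2.png',c['img'])
E
```

```text
time_s: 3.48
ee_pos: [593.4, -48.1, 270.4]
tcp_rot: [[-0.908, 0.418, 0.0], [0.418, 0.908, -0.0], [-0.0, 0.0, -1.0]]
wrist_force: [-0.7, -0.4, 0.3]
gripper_width: 0.2
grasp_force: 0.0
[593.42676962 -48.13707472 270.37732744]
```

View pics/w2.png

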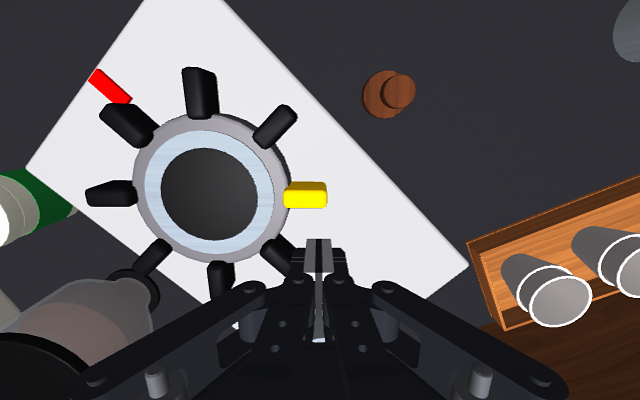

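The fingertips at (319,250) are over the gap between the yellow tab at (305,194) and the black tab at (285,260). I'll descend gently.

```bash
python3 -m pendant '{"jaw":[1,1,1,1,1,1,1,1,1],"translation":[[0,0,6],[0,0,6],[0,0,6],[0,0,6],[0,0,6],[0,0,6],[0,0,0],[0,0,0],[0,0,0]],"turn":[0,0,0,0,0,0,0,0,0]}'
```

```text
time_s: 4.28
ee_pos: [593.5, -48.3, 234.4]
tcp_rot: [[-0.908, 0.419, 0.0], [0.419, 0.908, -0.0], [-0.0, 0.0, -1.0]]
wrist_force: [0.2, 0.1, -0.4]
gripper_width: 0.1
grasp_force: 0.0
```

```bash
python3 -m pendant '{"jaw":[1,1,1,1,1,1,1,1],"translation":[[3,0,0],[4,0,0],[4,0,0],[4,0,0],[4,0,0],[4,0,0],[4,0,0],[3,0,0]],"turn":[0,0,0,0,0,0,0,0]}'; python3 -m pendant '{"jaw":[1,1,1,1,1,1,1,1,1],"translation":[[4,0,0],[4,0,0],[4,0,0],[4,0,0],[4,0,0],[2,0,0],[0,0,0],[0,0,0],[0,0,0]],"turn":[0,0,0,0,0,0,0,0,0]}'
python3 - <<'E'
from station import bot,imaging
import cv2
s=bot.get_state();print(s['ee_pos'])
c=imaging.camera('wrist');cv2.imwrite('pics/w3.png',c['img'])
E
```

```text
time_s: 4.95
ee_pos: [565.3, -35.6, 234.4]
tcp_rot: [[-0.908, 0.419, -0.001], [0.419, 0.908, 0.0], [0.001, -0.0, -1.0]]
wrist_force: [0.8, -1.0, -0.4]
gripper_width: 0.1
grasp_force: 0.4
time_s: 5.7
ee_pos: [546.2, -26.6, 234.4]
tcp_rot: [[-0.908, 0.419, 0.0], [0.419, 0.908, -0.0], [-0.0, 0.0, -1.0]]
wrist_force: [0.5, 0.1, 0.4]
gripper_width: -0.2
grasp_force: 0.0
[546.207547   -26.57163041 234.35918047]
```

View pics/w3.png

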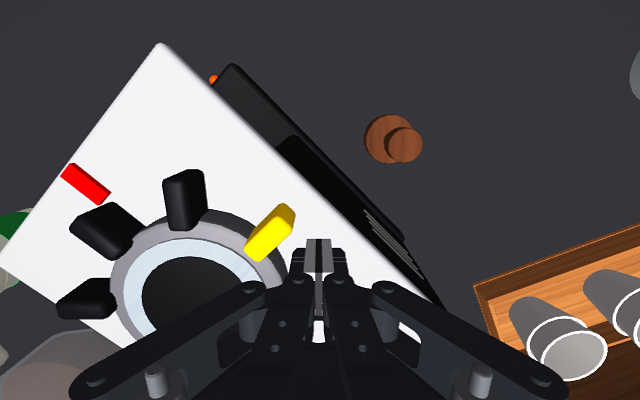

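The first click has settled: yellow is at (270,232), two tabs short of the mark at (86,184). I'll lift, return and flick again.

```bash
python3 -m pendant '{"jaw":[1,1,1,1,1,1,1,1,1,1],"translation":[[0,0,-10],[0,0,-14],[0,0,-12],[0,0,0],[-12,0,0],[-14,0,0],[-14,0,0],[-12,0,0],[0,0,0],[0,0,0]],"turn":[0,0,0,0,0,0,0,0,0,0]}'; python3 -m pendant '{"jaw":[1,1,1,1,1,1,1,1,1],"translation":[[0,0,6],[0,0,6],[0,0,6],[0,0,6],[0,0,6],[0,0,6],[0,0,0],[0,0,0],[0,0,0]],"turn":[0,0,0,0,0,0,0,0,0]}'
```

```text
time_s: 6.58
ee_pos: [593.1, -48.5, 269.7]
tcp_rot: [[-0.908, 0.419, -0.001], [0.419, 0.908, -0.0], [0.001, -0.001, -1.0]]
wrist_force: [0.0, 0.7, -0.7]
gripper_width: 0.0
grasp_force: 0.0
time_s: 7.33
ee_pos: [593.5, -48.3, 234.5]
tcp_rot: [[-0.908, 0.419, 0.0], [0.419, 0.908, -0.0], [-0.0, 0.0, -1.0]]
wrist_force: [-0.2, -0.2, 0.9]
gripper_width: 0.1
grasp_force: 0.0
```

```bash
python3 -m pendant '{"jaw":[1,1,1,1,1,1,1,1],"translation":[[3,0,0],[4,0,0],[4,0,0],[4,0,0],[4,0,0],[4,0,0],[4,0,0],[3,0,0]],"turn":[0,0,0,0,0,0,0,0]}'; python3 -m pendant '{"jaw":[1,1,1,1,1,1,1,1,1,1],"translation":[[4,0,0],[4,0,0],[4,0,0],[4,0,0],[4,0,0],[2,0,0],[0,0,0],[0,0,0],[0,0,0],[0,0,0]],"turn":[0,0,0,0,0,0,0,0,0,0]}'
python3 - <<'E'
from station import bot,imaging
import cv2
s=bot.get_state();print(s['ee_pos'])
c=imaging.camera('wrist');cv2.imwrite('pics/w4.png',c['img'])
E
```

```text
time_s: 8.0
ee_pos: [565.3, -35.6, 234.4]
tcp_rot: [[-0.908, 0.419, -0.001], [0.419, 0.908, 0.0], [0.001, -0.0, -1.0]]
wrist_force: [0.1, -0.8, -0.8]
gripper_width: -0.1
grasp_force: 0.4
time_s: 8.83
ee_pos: [546.2, -26.6, 234.3]
tcp_rot: [[-0.908, 0.419, 0.0], [0.419, 0.908, -0.0], [-0.0, -0.0, -1.0]]
wrist_force: [0.4, 0.2, -0.1]
gripper_width: -0.6
grasp_force: 0.0
[546.20699535 -26.59309238 234.29981917]
```

View pics/w4.png

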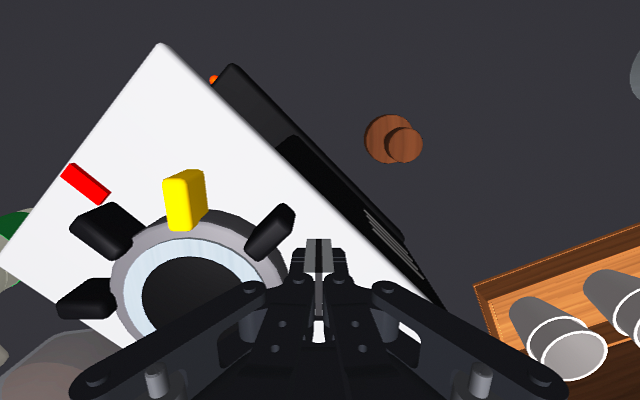

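The second click is in: yellow is at (184,200), one tab short. I'll flick once more, then retract.

```bash
python3 -m pendant '{"jaw":[1,1,1,1,1,1,1,1,1,1],"translation":[[0,0,-10],[0,0,-14],[0,0,-12],[0,0,0],[-12,0,0],[-14,0,0],[-14,0,0],[-12,0,0],[0,0,0],[0,0,0]],"turn":[0,0,0,0,0,0,0,0,0,0]}'; python3 -m pendant '{"jaw":[1,1,1,1,1,1,1,1,1],"translation":[[0,0,6],[0,0,6],[0,0,6],[0,0,6],[0,0,6],[0,0,6],[0,0,0],[0,0,0],[0,0,0]],"turn":[0,0,0,0,0,0,0,0,0]}'
```

```text
time_s: 9.72
ee_pos: [593.0, -48.4, 269.7]
tcp_rot: [[-0.908, 0.419, -0.001], [0.419, 0.908, -0.0], [0.001, -0.001, -1.0]]
wrist_force: [-0.7, 1.3, -0.1]
gripper_width: 0.1
grasp_force: 0.0
time_s: 10.47
ee_pos: [593.4, -48.3, 234.4]
tcp_rot: [[-0.908, 0.419, 0.0], [0.419, 0.908, -0.0], [-0.0, 0.0, -1.0]]
wrist_force: [0.3, -0.3, 0.2]
gripper_width: 0.4
grasp_force: 0.0
```

```bash
python3 -m pendant '{"jaw":[1,1,1,1,1,1,1,1],"translation":[[3,0,0],[4,0,0],[4,0,0],[4,0,0],[4,0,0],[4,0,0],[4,0,0],[3,0,0]],"turn":[0,0,0,0,0,0,0,0]}'; python3 -m pendant '{"jaw":[1,1,1,1,1,1,1,1,1,1],"translation":[[4,0,0],[4,0,0],[4,0,0],[4,0,0],[4,0,0],[2,0,0],[0,0,0],[0,0,0],[0,0,0],[0,0,0]],"turn":[0,0,0,0,0,0,0,0,0,0]}'
python3 -m pendant '{"jaw":[1,1,1,1,1,1,1,1,1,1],"translation":[[0,0,-10],[0,0,-14],[0,0,-14],[0,0,-14],[0,0,-14],[0,0,-14],[0,0,-10],[0,0,0],[0,0,0],[0,0,0]],"turn":[0,0,0,0,0,0,0,0,0,0]}'
python3 - <<'E'
from station import bot,imaging
from h import *
c=imaging.camera('wrist');cv2.imwrite('pics/w5.png',c['img'])
q=lambda p:(lambda v:(int(c['fx']*v[0]/v[2]+c['cx']),int(c['fy']*v[1]/v[2]+c['cy'])))(c['R']@np.array(p)+c['t'])
a=np.radians(-158.9);O=np.array([540.5,-98.])
p=q([*(O+59.5*np.array([np.cos(a),np.sin(a)])),238]);b,s=blob(c,'y',p,30);Y=ray(c,*b,238)
print(p,b,np.degrees(np.arctan2(*(Y[:2]-O)[::-1])))
E
```

```text
time_s: 11.13
ee_pos: [565.3, -35.6, 234.4]
tcp_rot: [[-0.908, 0.419, -0.001], [0.419, 0.908, 0.0], [0.001, -0.0, -1.0]]
wrist_force: [0.8, -0.4, -0.9]
gripper_width: -0.3
grasp_force: 0.4
time_s: 11.97
ee_pos: [546.2, -26.6, 234.3]
tcp_rot: [[-0.908, 0.419, 0.0], [0.419, 0.908, -0.0], [-0.0, -0.0, -1.0]]
wrist_force: [-0.5, -0.4, 0.3]
gripper_width: 0.4
grasp_force: 0.0
time_s: 12.8
ee_pos: [545.6, -26.5, 323.7]
tcp_rot: [[-0.908, 0.419, -0.001], [0.419, 0.908, -0.0], [0.001, -0.0, -1.0]]
wrist_force: [0.2, 0.2, -0.5]
gripper_width: -0.4
grasp_force: 0.0
(180, 189) [185.10933661 187.28378378] -163.17291120766885
```

View pics/w5.png

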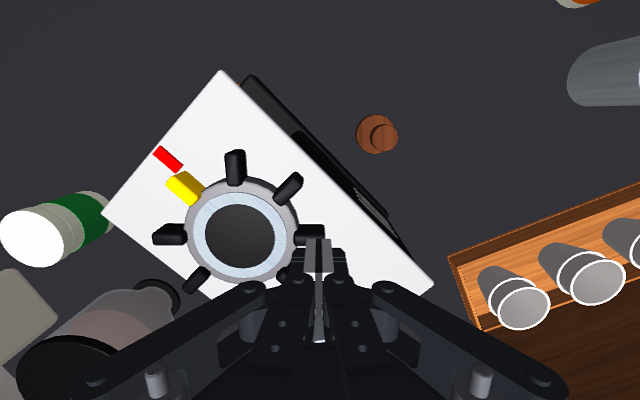

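Yellow at (183,188) sits at the red mark at (168,160), and the finger is clear.

```bash
python3 -c "
from station import finish_job
print(finish_job())"
```

```text
the job is handed in; nothing more can be done
None
```

I turned the collar three single clicks anticlockwise, the last picture shows the yellow tab in line with the red mark, and the job is handed in with the gripper lifted clear at 12.8 s.

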